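Free a flat bar from a tight pack and secure it in the welding jig

TASK

The rusty flat bar is stuck flat between the grey plate and the black plate: push it out endwise along the bench plate until it is completely clear of both, leaving the two plates where they lie. Then pick it up and lay it flat in the nest between the dowels of the jig, whose yellow keeper arm must first be swung out of the way, and swing that arm back across the bar as far as its stop. Leave the other things on the bench alone.

Things in the scene. Friction and masses are not known exactly. Their poses are not given: they have to be found in the camera images.
- bar_center (a point): Centre of the rusty brown flat steel bar, 40 x 130 x 8 mm, 0.3 kg, half-way up (4 mm above its underside). y runs along its 130 mm length, z up. It starts flat on the plain steel bench plate (top at z = 8 mm), long sides touching the grey plate (-x side) and black plate (+x side). Push it toward its -y, where it is free; its -y end starts level with the grey plate's -y end, so about 130 mm clears both.
- grey_plate: Dark grey steel plate with a rough top, 58 x 169 x 8 mm, 0.6 kg, loose, on the bar's -x side (nearer the robot). Origin at the centre of its underside, y along its length, parallel to the bar. Its centre starts 20 mm to the +y side of the bar's centre, so its +y end stands 40 mm past the bar's +y end.
- black_plate: Black steel plate, 85 x 178 x 9 mm, 1.1 kg, loose, on the bar's +x side (farther from the robot), lying crosswise: a short (85 mm) side touches the bar, from 22 mm on the -y side to 62 mm on the +y side of the bar's centre. Origin at the centre of its underside, y along its 178 mm length.
- jig: Blue jig fixed on the bench plate (top z = 8 mm): plate 168 x 92 x 10 mm. Origin at the nest's centre at its underside, x along the nest (bar's length goes along it, either way round). Nest: between six dowels 8 mm thick, 10 mm high above the plate, at x = +-48, y = +-27.5 mm (47 mm between for the 40 mm bar, sides free in the middle for fingers) and at x = +-73 mm on the centre line (138 mm between).
- nest (a point): Centre of the nest floor, on top of the jig plate, 10 mm above the bench plate it stands on (18 mm above z = 0).
- keeper_pivot (a point): A point on the upright axis on which the keeper arm turns, 85 mm from the nest's centre to the jig's -y side, at the height of keeper_knob.
- keeper_knob (a point): Middle of the keeper arm's handle: an upright black cylindrical knob 20 mm in diameter, from 29 to 72 mm above the bench plate (this point: 51 mm), near the free end of the yellow arm, 85 mm from the pivot. The arm is 20 mm wide and 8 mm thick; it passes 3 mm above a bar lying in the nest.
- keeper (a joint): Angle of the keeper arm about its upright pivot: 0 = against its stop, across the middle of the nest, pointing to the jig's +y; grows as the knob swings toward the jig's -x (toward the robot), counter-clockwise from above; 1.57 = pointing to the jig's -x; 1.9 = end. Starts at 0.05 to 0.4, covering the nest. Slight friction (under 1.5 N at the knob); stays where left.
- red_marker: Bystander: red marker pen lying on the wooden table, 17 x 126 x 18 mm, origin under its middle, y along its length.
- tape: Bystander: yellow tape measure standing on the bench plate, 33 x 81 x 64 mm, origin under its middle.
- orange_pot: Bystander: small pot with orange lid, 50 mm across, 42 mm tall, origin under its middle.
- rusty_bar: The same bar, origin at the centre of its underside.
Not all that is in view belongs to the job. Leave any blue look-alike of the rusty_bar alone.

How it is judged (in metres and radians):
On the way, in this order (a step that is already met when the one before it is completed fails the run):
1. the bar has been slid out endwise and lies flat on the bench plate, clear of both plates (its centre at least 148 mm from the grey plate's centre) (horizontal distance between bar_center and grey_plate above 0.148 m and height (world z) of bar_center below 0.0145 m and angle between bar_center's own z axis and vertical below 0.05 rad), for 0.2 s.
2. the bar lies flat in the jig's nest (x of bar_center in the frame of jig between -0.012 and 0.012 m and y of bar_center in the frame of jig between -0.008 and 0.008 m and z of bar_center in the frame of jig below 0.0165 m and angle between the y axis of bar_center and the x axis of jig, either way round below 0.15 rad and angle between bar_center's own z axis and vertical below 0.06 rad), for 0.2 s.
At the end, for the whole second after the job is handed in: The bar lies flat and at rest on the jig plate between the dowels (within 12 mm lengthwise and 8 mm crosswise of the nest's centre, within 0.15 rad), the keeper arm is across it within 0.15 rad of its stop, the two plates are within 12 mm and the bystanders within 30 mm of where they started (all of step 2 and value of joint keeper below 0.15 rad and linear speed of rusty_bar below 0.02 m/s and distance of each of grey_plate, black_plate from where it was at the start of the episode below 0.012 m and distance of each of red_marker, tape, orange_pot from where it was at the start of the episode below 0.03 m); the robot touches nothing.
It fails at once if the grey or the black plate is moved by more than 12 mm (distance of any of grey_plate, black_plate from where it was at the start of the episode above 0.012 m).
It fails at once if the marker, tape measure or orange pot is moved by more than 30 mm (distance of any of red_marker, tape, orange_pot from where it was at the start of the episode above 0.03 m).
It fails at once if the bar is lifted out of the pack instead of being slid clear (horizontal distance between bar_center and grey_plate below 0.13 m and height (world z) of bar_center between 0.033 and 0.055 m).
It also fails if it takes over 72 s, if anything falls off the work surface, if the arm or the gripper's body presses on something with over 40 N, if the wrist force passes 120 N, or if a joint passes its speed limit or range.

ROBOT

A 6-joint arm with a two-finger parallel gripper is mounted at the origin on a cart in front of the work surface, level with it; the furniture and walls round the work are solid. World frame = base frame: x ahead of the robot, y to its left, z up, the work surface at z = 0. Lengths are in m, angles in degrees, forces in N, time in s.
With the tool pointing down it reaches from about 0.4 to 0.825 m from the base axis. Payload 7 kg.
Tool frame: the origin (TCP) lies at the very end of the fingers, on their centre line; the grasp point (between the pads) lies 19 mm behind it; z points along the fingers, y is the direction in which the jaws open and shut (so a half turn about z gives the same grasp; the last joint's range is limited). The gripper opens to 88 mm and grips with 3 to 60 N. Pads are 19 mm wide; open, the fingers measure 130 mm over their backs; the gripper's body (78 mm by 193 mm) begins 47 mm behind the grasp point.
Start: joints at [82.225, 20.546, 0.682, 0, -70.136, -16.507], TCP at [0.278, 0.615, 0.227] pointing down, gripper open.
Joint ranges: [-176.03, 176.03], [-82.01, 121.73], [-58.28, 71.71], [-173.87, 95.51], [-174.79, -0.11], [-173.66, 173.66]. Speed limits (degrees/s): [136.94, 136.94, 172.46, 180, 180, 180].

INTERFACE

Orientations are given as [roll, pitch, yaw] about the fixed x, y, z axes, in that order (R = Rz(yaw) Ry(pitch) Rx(roll)).
In Python, from plant import ctrl gives the robot as it stands.
- The arm moves only by the tool move_arm, never from a script. Its argument "increments" is a list of rows, each a list of 2 entries, a list of its own where there are three numbers: the shift along the world's x, y, z in mm, then the turn about the world's z in rad. A call has exactly 8 rows; each row shifts and turns the pose as measured when the row begins; what a row does not reach is not made up. A row lasts 1/10 s, in which the tool goes at most 50 mm and 8.59 degrees, less where a joint would pass 70% of its speed; a pose out of reach is approached as far as the arm can. A call with a gripper value outside its range is refused whole. "jaw" is the gripper command: -1 is shut, 1 is fully open, values between are in proportion, set as the call begins (left out, the last holds). The fingers move at their own pace and stop on an object; the grip force is fixed at half the most. Time passes only in rows, so rows that do not move let the fingers close, or fill a call up. It gives the time, the measured TCP pose, the force and the opening at its end, in the units of the state.
- ctrl.get_obs(): the state, without advancing time (a new reading comes with each control period).
- ctrl.snapshot(name): name is "scene" or "top"; returns a dict with "color" (384x512x3 uint8, red, green, blue), "fx", "fy", "cx", "cy" (pixels), "D" ([k1, k2, p1, p2, k3] as OpenCV has them; the pictures are not rectified), "R" (3x3) and "t" (3): a world point X has camera coordinates R X + t. Camera axes: x right, y down, z forward; pixel columns grow to the right and rows downward; lengths in m; the calibration is good to about 2 mm. A picture is of the moment at which its call begins. There is no depth.
- ctrl.close_job(): hands the job in, once; it reports no verdict.
The state is a dict: "clock": time; "joint_pos": joint angles; "qvel": joint speeds; "tau": joint torques, N m; "tool_pos": TCP position; "orientation": TCP orientation; "force": force on the tool from outside, world axes, zero at the start; "moment": the same for the moment, N m; "opening": finger opening in m.
Only numpy, scipy, OpenCV 4.12 (cv2) and the standard library are available. Lean on these libraries where they do the work, as an engineer would, in place of code of your own. Each camera call takes 0.05 s, during which the arm holds its last target.

## Working session

There is one attempt and no reset: what is moved stays moved. The work goes in short steps, Python scripts to look and compute and a tool call to move; the robot and the scene stay as the last step left them, time stands still between calls to the robot, and variables do not carry over. Pictures are saved under pics/ and viewed, and the job is handed in when it is done.

Besides the shell and the picture viewer there is one more tool, called in YAML: its name, and indented under it one key for each argument. move_arm: Moves the arm, as the interface text tells. Its arguments: {"type":"object","properties":{"increments":{"type":"array","items":{"type":"array"}},"jaw":{"type":"number"}},"required":["increments"]}

```bash
mkdir -p pics; ls; cat > h.py <<'E'
import numpy as np, cv2, json, pickle
from plant import ctrl
def snap(n,tag):
    s=ctrl.snapshot(n); pickle.dump(s,open(f'pics/{tag}.pkl','wb')); cv2.imwrite(f'pics/{tag}.png',s['color'][:,:,::-1]); return s
def load(tag): return pickle.load(open(f'pics/{tag}.pkl','rb'))
def K(s): return np.array([[s['fx'],0,s['cx']],[0,s['fy'],s['cy']],[0,0,1.]])
def px2w(s,uv,z):
    p=cv2.undistortPoints(np.array(uv,float).reshape(-1,1,2),K(s),np.array(s['D'],float)).reshape(-1,2)
    R=np.array(s['R']);t=np.array(s['t']); C=-R.T@t
    d=np.c_[p,np.ones(len(p))]@R
    z=np.broadcast_to(z,(len(p),))
    return C+d*((z-C[2])/d[:,2])[:,None]
def w2px(s,X):
    return cv2.projectPoints(np.array(X,float).reshape(-1,1,3),cv2.Rodrigues(np.array(s['R']))[0],np.array(s['t'],float),K(s),np.array(s['D'],float))[0].reshape(-1,2)
def crop(s,tag,x0,y0,w,h,k):
    im=s['color'][y0:y0+h,x0:x0+w,::-1]; im=cv2.resize(im,None,fx=k,fy=k,interpolation=cv2.INTER_CUBIC)
    for i in range(0,w,20):
        cv2.putText(im,str(x0+i),(i*k,10),0,.35,(0,255,0),1); cv2.line(im,(i*k,12),(i*k,18),(0,255,0),1)
    for i in range(0,h,20):
        cv2.putText(im,str(y0+i),(0,i*k+4),0,.35,(0,255,0),1)
    cv2.imwrite(f'pics/{tag}.png',im)
E
python3 -c "
from h import *
print(ctrl.get_obs())
for n in ('scene','top'):
    s=snap(n,n+'0'); print(n,-np.array(s['R']).T@s['t'],s['fx'],s['D'])
"
```

```text
pics
{'clock': 0.0, 'joint_pos': array([ 8.22259402e+01,  2.05901745e+01,  6.33197823e-01, -2.29875785e-02,
       -7.01380701e+01, -1.65076067e+01]), 'qvel': array([ 0.00238444,  0.05523402, -0.07913985, -0.01024686, -0.11137455,
        0.00164019]), 'tau': array([-1.28293336e-04, -5.82719064e+01,  2.93063235e+01,  6.99720696e+00,
        7.16366252e-03, -1.52031243e-04]), 'tool_pos': array([0.2773701 , 0.61481001, 0.22562355]), 'orientation': array([ 1.79902730e+02, -6.29069052e-03, -2.42894893e+01]), 'force': array([ 0.1622273 , -0.1249482 , -0.21585734]), 'moment': array([0.00099588, 0.01897956, 0.06864948]), 'opening': 0.08755534449644445}
scene [ 0.10064372 -0.37722664  0.59478417] 365.1270333265908 [-0.09987295  0.          0.          0.          0.        ]
top [0.4827508  0.18857009 1.14048191] 414.903204797553 [-0.14759793  0.          0.          0.          0.        ]
```

View pics/scene0.png

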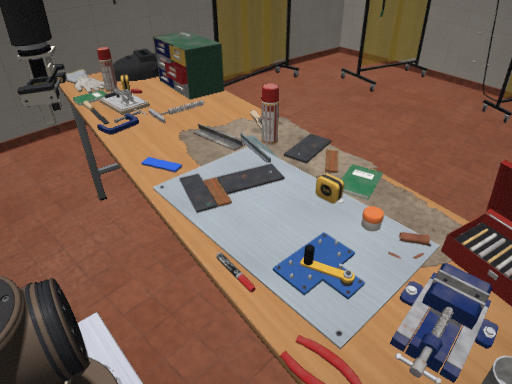

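View pics/top0.png

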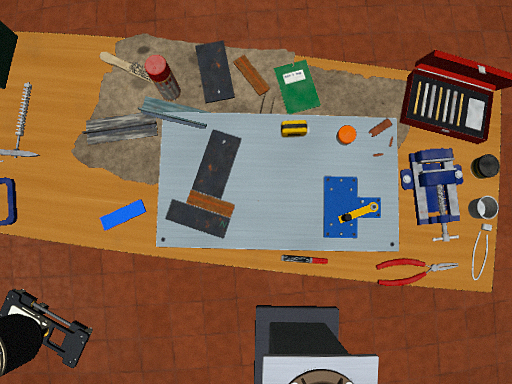

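Top view: the rusty bar is at about (212,204), between the grey plate (197,218) and the black plate (220,165). There are two look-alikes: a rusty strip on the mat at (251,76) and a blue bar at (123,214). Only the one at (212,204) is wedged between the plates. The jig is at (342,207). I'll zoom in to confirm.

```bash
python3 -c "
from h import *
s=load('top0'); crop(s,'c1',150,120,110,130,6); crop(s,'c2',310,165,90,85,7)
s=load('scene0'); crop(s,'c3',165,150,130,75,6); crop(s,'c4',265,225,110,80,7)
"
```

```text
(no output)
```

View pics/c1.png

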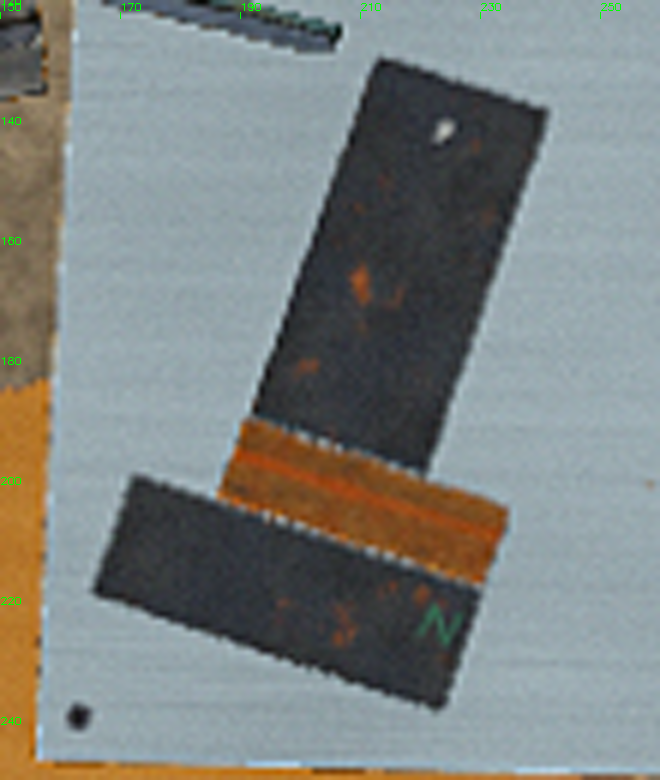

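View pics/c2.png

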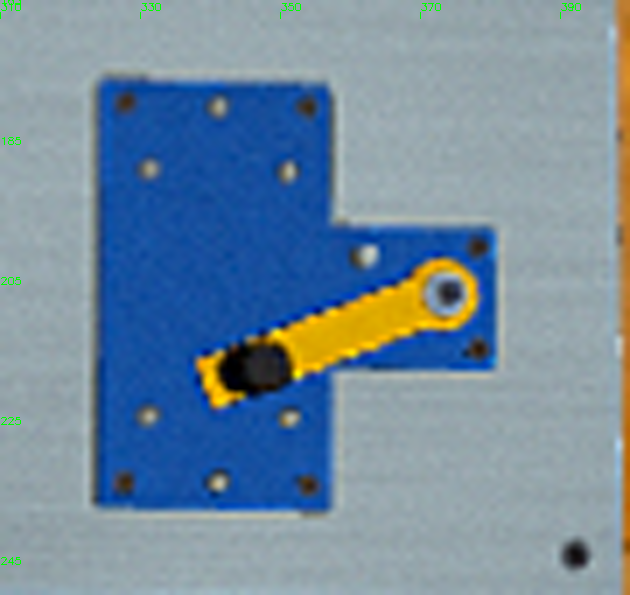

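View pics/c3.png

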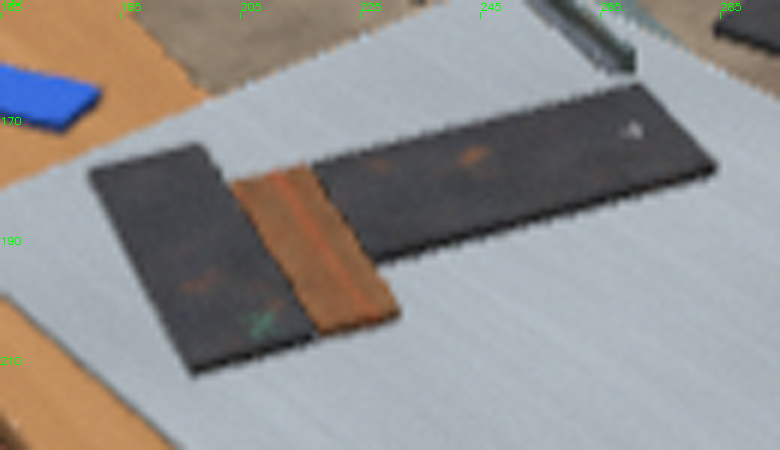

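View pics/c4.png

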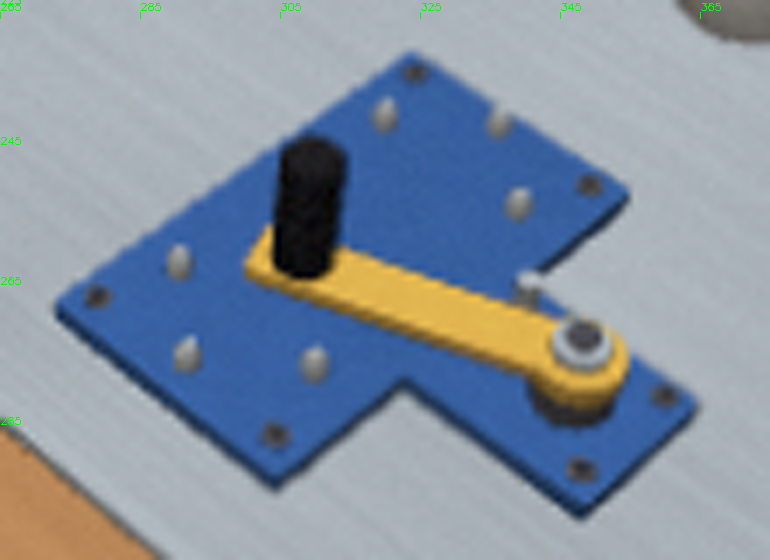

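```bash
python3 -c "
from h import *
s=load('top0')
def f(pts,x0,y0,k,z): 
    p=(np.array(pts,float)+.5)/k-.5+[x0,y0]; return px2w(s,p,z)
np.set_printoptions(precision=4,suppress=True)
def rect(n,pts,z):
    w=f(pts,150,120,6,z); c=w.mean(0); print(n,w[:,:2].tolist()); print(' c',c, [round(float(np.linalg.norm(w[i]-w[i-1])),4) for i in range(4)], [round(float(np.degrees(np.arctan2(*(w[i]-w[i-1])[[1,0]]))),2) for i in range(4)])
rect('bar',[(243,420),(508,510),(482,583),(220,498)],.016)
rect('grey',[(135,478),(480,588),(442,708),(95,592)],.016)
rect('black',[(380,58),(548,110),(425,472),(250,418)],.017)
d=f([(219,107),(150,170),(288,172),(150,415),(288,417),(219,482)],310,165,7,.028)
print('dow',d[:,:2],d.mean(0)); v=d[0]-d[5]; print(np.linalg.norm(v),np.degrees(np.arctan2(v[1],v[0])),d[1]-d[2],d[1]-d[3])
print('pivot',f([(448,293)],310,165,7,.045),'tail',f([(210,383)],310,165,7,.037),'knobtop',f([(268,366)],310,165,7,.08))
s2=load('scene0'); s=s2
print('scene pivot',f([(583,337)],265,225,7,.045),'knobtop', f([(313,155)],265,225,7,.08))
d=f([(502,115),(388,102),(520,193),(180,250),(313,350),(186,340)],265,225,7,.028);print(d, d.mean(0))
print(f([(388,105),(520,193),(180,250),(313,350)],265,225,7,.028).mean(0))
rect2=f([(235,183-0),(310,165),(400,315),(320,335)],165,150,6,.016);print(rect2,rect2.mean(0))
"
```

```text
bar [[0.5965304598906206, 0.3682922635788035], [0.5585745868993877, 0.24629657291609275], [0.5252952579417971, 0.2570747313966738], [0.5606947296487168, 0.3773394022749632]]
 c [0.5603 0.3123 0.016 ] [0.037, 0.1278, 0.035, 0.1254] [-14.17, -107.28, 162.05, 73.6]
grey [[0.5687827405006652, 0.41670787977706936], [0.5230191282006469, 0.25791051748866994], [0.46869088103403456, 0.27342363349639887], [0.5164847680809909, 0.4327795403308439]]
 c [0.5192 0.3452 0.016 ] [0.0547, 0.1653, 0.0565, 0.1664] [-17.08, -106.08, 164.06, 73.31]
black [[0.7664101392452354, 0.31202456245476035], [0.7435219638558099, 0.23344847493194024], [0.5748046940621027, 0.28435902025763093], [0.5974226085862574, 0.36496673874827434]]
 c [0.6705 0.2987 0.017 ] [0.1771, 0.0818, 0.1762, 0.0837] [-17.4, -106.24, 163.21, 74.33]
dow [[ 0.6318 -0.0422]
 [ 0.6065 -0.0151]
 [ 0.607  -0.0694]
 [ 0.5118 -0.0157]
 [ 0.512  -0.0695]
 [ 0.4866 -0.0427]] [ 0.5593 -0.0424  0.028 ]
0.14527372047830392 0.18706392140963798 [-0.0005  0.0543  0.    ] [0.0947 0.0005 0.    ]
pivot [[ 0.56   -0.1279  0.045 ]] tail [[ 0.5242 -0.0371  0.037 ]] knobtop [[ 0.5292 -0.0499  0.08  ]]
scene pivot [[ 0.5587 -0.1288  0.045 ]] knobtop [[ 0.5283 -0.0491  0.08  ]]
[[ 0.6303 -0.0451  0.028 ]
 [ 0.6078 -0.0161  0.028 ]
 [ 0.6065 -0.0712  0.028 ]
 [ 0.511  -0.0162  0.028 ]
 [ 0.5109 -0.0703  0.028 ]
 [ 0.4864 -0.0426  0.028 ]] [ 0.5588 -0.0436  0.028 ]
[ 0.5588 -0.0437  0.028 ]
[[0.5614 0.376  0.016 ]
 [0.5973 0.3644 0.016 ]
 [0.5551 0.2412 0.016 ]
 [0.5205 0.2532 0.016 ]] [0.5586 0.3087 0.016 ]
```

The bar is at about (0.560, 0.3115) with yaw −16.3°, and both plates agree with that. The jig nest is at (0.559, −0.043) with yaw ≈ 0. The keeper is at about 0.37 rad. First I'll push, with closed fingers lined up along the bar.

move_arm:
  increments:
    - [[39,-26,0],0.0175]
    - [[39,-26,0],0.0175]
    - [[39,-26,0],0.0175]
    - [[39,-26,0],0.0175]
    - [[39,-26,0],0.0175]
    - [[39,-26,0],0.0175]
    - [[39,-26,0],0.0175]
    - [[39,-26,0],0.0175]
  jaw: -1

```text
clock: 0.9
tool_pos: [0.5926, 0.4013, 0.2215]
orientation: [179.6, 0.1, -15.3]
force: [0.8, 1.1, -0.4]
opening: 0.0288
```

move_arm:
  increments:
    - [[-3,9,-20],-0.017]
    - [[0,0,-30],0]
    - [[0,0,-30],0]
    - [[0,0,-30],0]
    - [[0,0,-30],0]
    - [[0,0,-20],0]
    - [[0,0,0],0]
    - [[0,0,0],0]

```text
clock: 1.7
tool_pos: [0.5951, 0.4013, 0.0523]
orientation: [179.3, 0.2, -17.0]
force: [0.5, 0.5, 0.8]
opening: 0.001
```

```bash
python3 -c "
from h import *
o=ctrl.get_obs();print(o['tool_pos'],o['orientation'],o['joint_pos'],o['opening'])
s=snap('top','t1');crop(s,'c5',140,120,120,130,6)
s=snap('scene','s1');crop(s,'c6',165,120,130,100,6)
"
```

```text
[0.5951128  0.40133784 0.05226718] [179.30074444   0.21017997 -16.98213605] [ 49.54030956  32.54025951  -3.99115623   0.10579991 -54.19373052
  23.41639611] 0.0009564471896322465
```

View pics/c6.png

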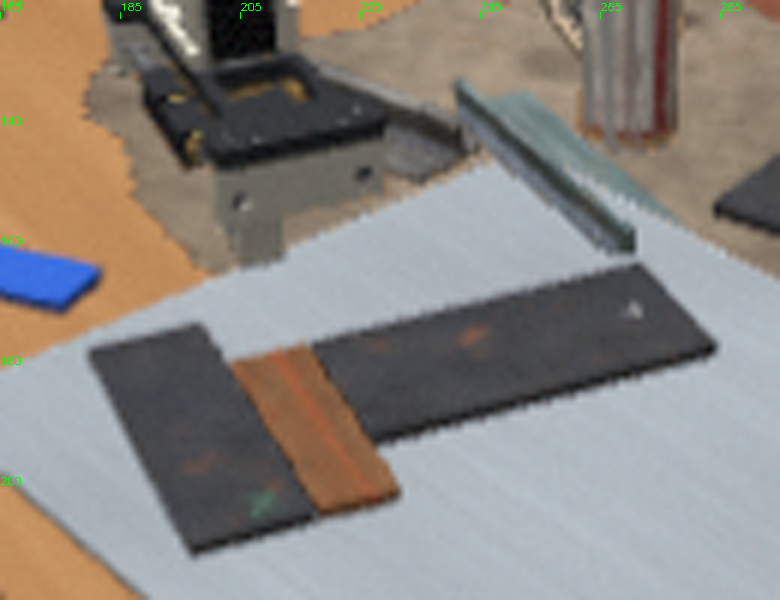

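View pics/c5.png

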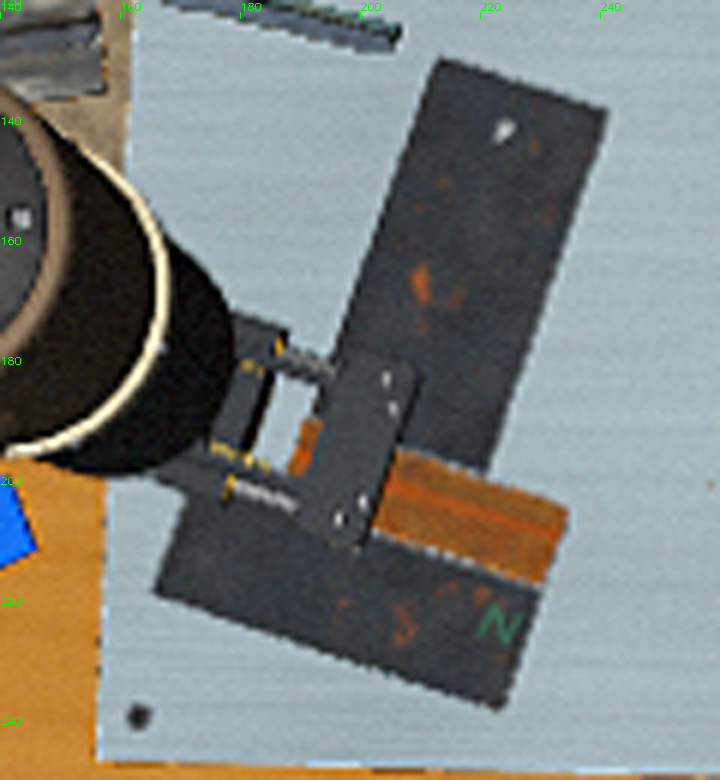

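move_arm:
  increments:
    - [[-6,7,0],0.01]
    - [[0,0,-10],0]
    - [[0,0,-10],0]
    - [[0,0,-8],0]
    - [[0,0,0],0]
    - [[0,0,0],0]
    - [[0,0,0],0]
    - [[0,0,0],0]

```text
clock: 2.6
tool_pos: [0.59, 0.4111, 0.0267]
orientation: [179.7, 0.0, -16.3]
force: [-0.3, 0.4, 0.1]
opening: 0.0003
```

move_arm:
  increments:
    - [[0,0,-7],0]
    - [[0,0,-7],0]
    - [[0,0,0],0]
    - [[-1,-5,0],0]
    - [[-1,-5,0],0]
    - [[-1,-5,0],0]
    - [[-1,-4,0],0]
    - [[0,0,0],0]

```text
clock: 3.4
tool_pos: [0.5858, 0.39, 0.0119]
orientation: [179.7, 0.0, -16.3]
force: [-0.2, 0.5, 0.4]
opening: 0.0006
```

```bash
python3 -c "
from h import *
o=ctrl.get_obs();print(o['tool_pos'],o['force'])
s=snap('scene','s2');crop(s,'c7',165,120,130,100,6)
"
```

```text
[0.58578662 0.38998153 0.01190148] [-0.1702034   0.49599815  0.35144414]
```

View pics/c7.png

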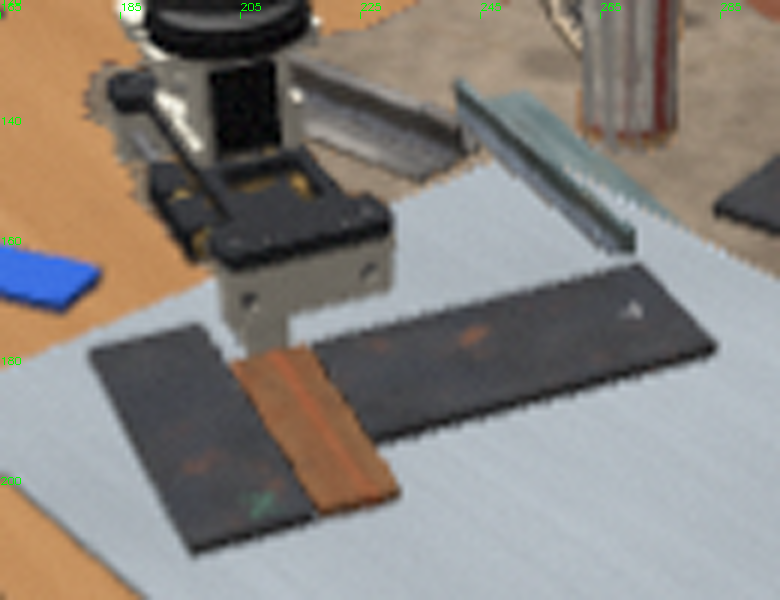

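move_arm:
  increments:
    - [[-1.4,-4.8,0],0]
    - [[-1.4,-4.8,0],0]
    - [[-1.4,-4.8,0],0]
    - [[-1.4,-4.8,0],0]
    - [[-1.4,-4.8,0],0]
    - [[-1.4,-4.8,0],0]
    - [[-1.4,-4.8,0],0]
    - [[0,0,0],0]

```text
clock: 4.25
tool_pos: [0.5758, 0.3548, 0.0126]
orientation: [179.9, -0.0, -16.3]
force: [-0.3, 0.1, 0.5]
opening: 0.0001
```

```bash
python3 -c "
from h import *
o=ctrl.get_obs();print(o['tool_pos'],o['force'])
s=snap('scene','s3');crop(s,'c8',165,120,130,100,6)
"
```

```text
[0.57576424 0.35483091 0.01264921] [-0.2970249   0.11556941  0.54032958]
```

View pics/c8.png

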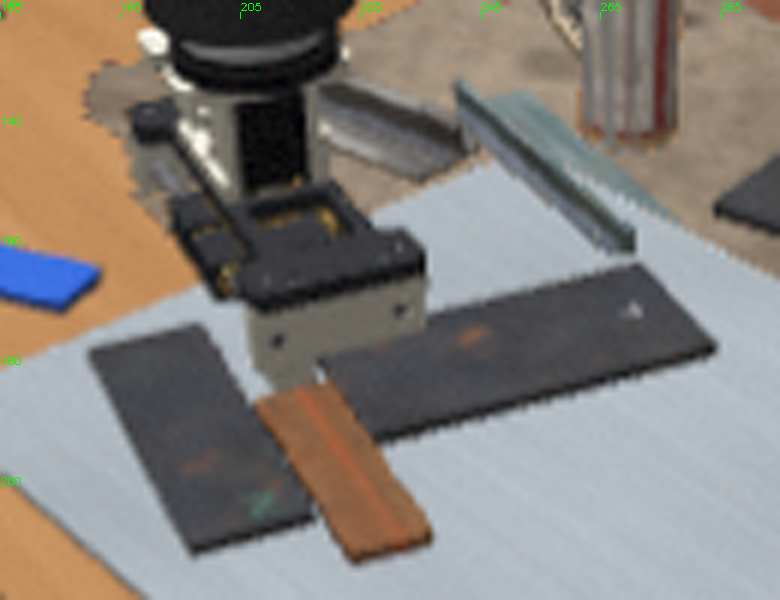

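move_arm:
  increments:
    - [[-2.3,-6.7,0],0]
    - [[-2.3,-6.7,0],0]
    - [[-2.3,-6.7,0],0]
    - [[-2.3,-6.7,0],0]
    - [[-2.2,-6.7,0],0]
    - [[-2.0,-6.7,0],0]
    - [[-2.0,-6.7,0],0]
    - [[-1,-4,0],0]

```text
clock: 5.1
tool_pos: [0.5582, 0.3004, 0.0128]
orientation: [179.9, -0.1, -16.3]
force: [0.6, -0.4, -0.3]
opening: 0.0005
```

```bash
python3 -c "
from h import *
o=ctrl.get_obs();print(o['tool_pos'],o['force'])
s=snap('scene','s4');crop(s,'c9',165,120,130,100,6)
"
```

```text
[0.55823166 0.30039641 0.01279446] [ 0.57818168 -0.3933803  -0.34277042]
```

View pics/c9.png

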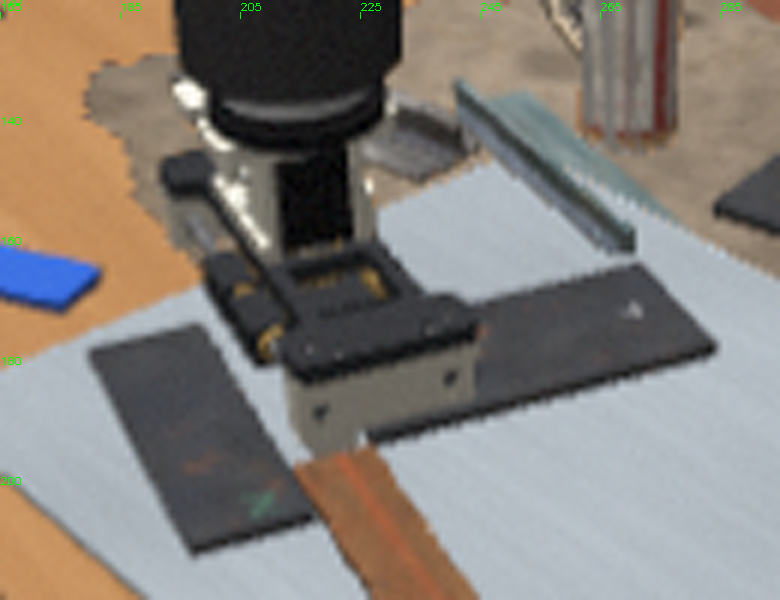

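move_arm:
  increments:
    - [[-2,-6.7,0],0]
    - [[-2,-6.7,0],0]
    - [[-2,-6.7,0],0]
    - [[-2,-6.7,0],0]
    - [[-2,-6.7,0],0]
    - [[-2,-6.7,0],0]
    - [[-1.7,-5,0],0]
    - [[0,0,0],0]

```text
clock: 5.95
tool_pos: [0.5431, 0.2505, 0.013]
orientation: [179.9, -0.1, -16.3]
force: [0.3, -0.5, 0.3]
opening: 0.0005
```

```bash
python3 -c "
from h import *
o=ctrl.get_obs();print(o['tool_pos'],o['force'])
s=snap('scene','s5');crop(s,'c10',165,130,130,100,6)
s=snap('top','t5');crop(s,'c11',150,120,130,130,6)
"
```

```text
[0.54314439 0.25054738 0.01297049] [ 0.29854134 -0.5300294   0.2891844 ]
```

View pics/c10.png

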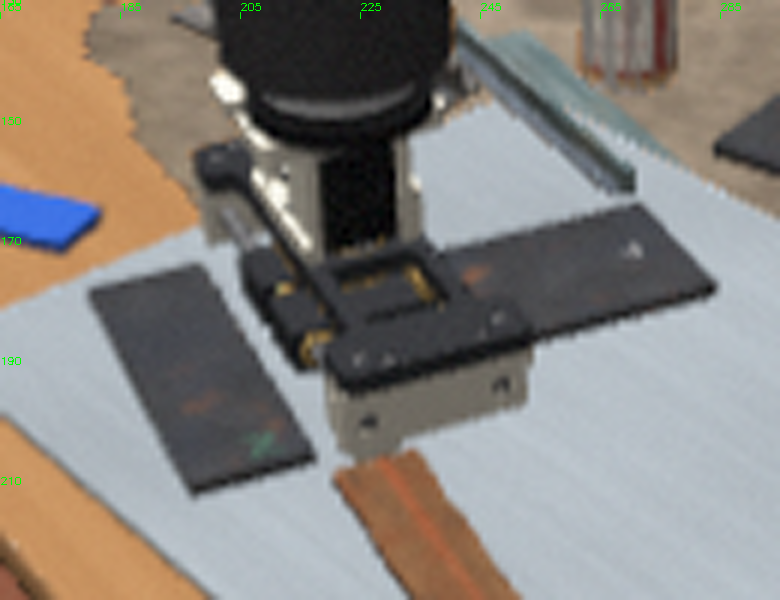

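View pics/c11.png

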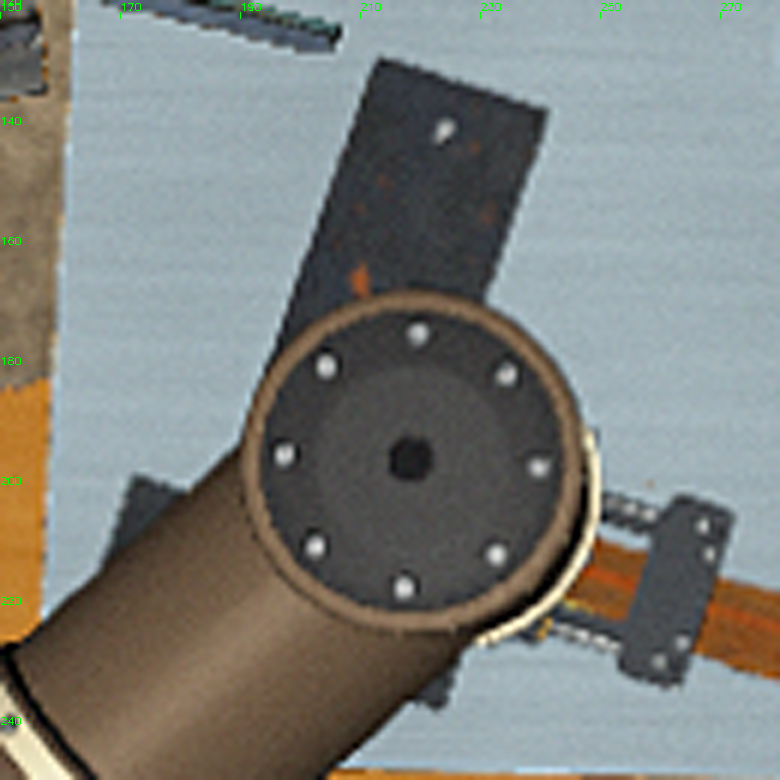

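```bash
python3 -c "
from h import *
s=load('s5')
p=(np.array([(333,480),(415,452),(315,460)],float)+.5)/6-.5+[165,130]
w=px2w(s,p,.016);print(w)
r=w[:,:2]-[.5595,.3110];print(r@[.281,.96],r@[.96,-.281])
crop(s,'c12',190,190,110,80,7)
"
```

```text
[[0.51413804 0.23548041 0.016     ]
 [0.55229652 0.22726656 0.016     ]
 [0.51675933 0.25183642 0.016     ]]
[-0.08524552 -0.08240828 -0.06880716] [-0.02232648  0.01661375 -0.02440608]
```

View pics/c12.png

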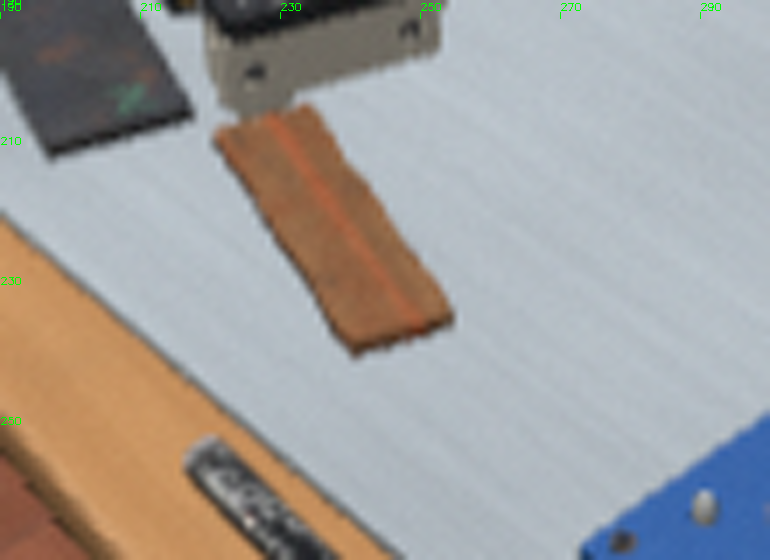

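move_arm:
  increments:
    - [[2,6,0],0]
    - [[0,0,30],0]
    - [[0,0,40],0]
    - [[0,0,40],0]
    - [[0,0,30],0]
    - [[-2,-40,0],-0.13]
    - [[-2,-40,0],-0.13]
    - [[-2,-40,0],-0.13]
  jaw: -0.18

```text
clock: 6.85
tool_pos: [0.5406, 0.1414, 0.1581]
orientation: [179.8, -0.1, -38.8]
force: [1.0, -1.1, 0.4]
opening: 0.0357
```

move_arm:
  increments:
    - [[-2,-40,0],-0.13]
    - [[-2,-40,0],-0.13]
    - [[-2,-40,0],-0.13]
    - [[-2,-30,0],-0.13]
    - [[0,-20,0],0]
    - [[0,-10,0],0]
    - [[0,0,0],0]
    - [[0,0,0],0]

```text
clock: 7.65
tool_pos: [0.5331, -0.046, 0.1597]
orientation: [179.9, -0.1, -70.2]
force: [0.5, -0.3, 0.7]
opening: 0.0357
```

```bash
python3 -c "
from h import *
o=ctrl.get_obs();print(o['tool_pos'],o['orientation'],o['joint_pos'],o['opening'])
s=snap('top','t6');crop(s,'c13',160,120,130,130,6)
s=snap('scene','s6');crop(s,'c14',190,190,110,80,7)
"
```

```text
[ 0.53314905 -0.04601934  0.15973805] [ 1.79916192e+02 -1.19260571e-01 -7.01708123e+01] [ 16.1637385   10.61737723 -22.41856002   0.14823202 -57.04016228
   3.5846336 ] 0.03571119102055824
```

View pics/c13.png

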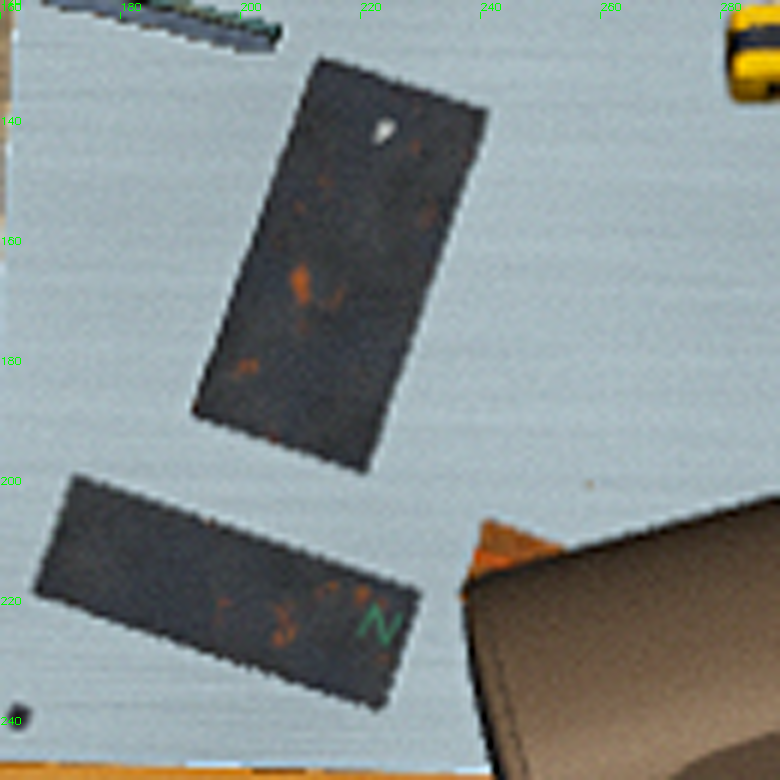

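View pics/s6.png

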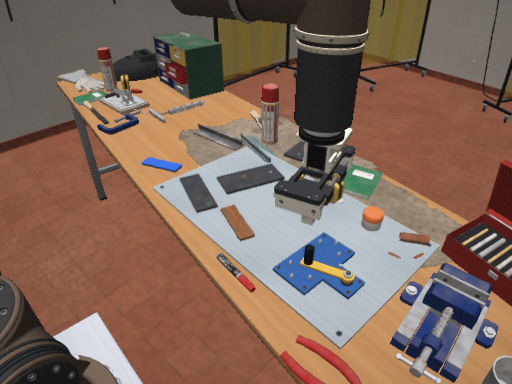

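move_arm:
  increments:
    - [[-4,-4,0],0.02]
    - [[0,0,-20],0]
    - [[0,0,-20],0]
    - [[0,0,-18],0]
    - [[0,0,0],0]
    - [[0,0,0],0]
    - [[0,0,0],0]
    - [[0,0,0],0]

```text
clock: 8.55
tool_pos: [0.53, -0.046, 0.1029]
orientation: [-179.9, -0.2, -68.2]
force: [-0.4, -0.1, 0.6]
opening: 0.0363
```

```bash
python3 -c "
from h import *
s=snap('scene','s7');crop(s,'c15',260,190,110,85,7)
"
```

```text
(no output)
```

View pics/c15.png

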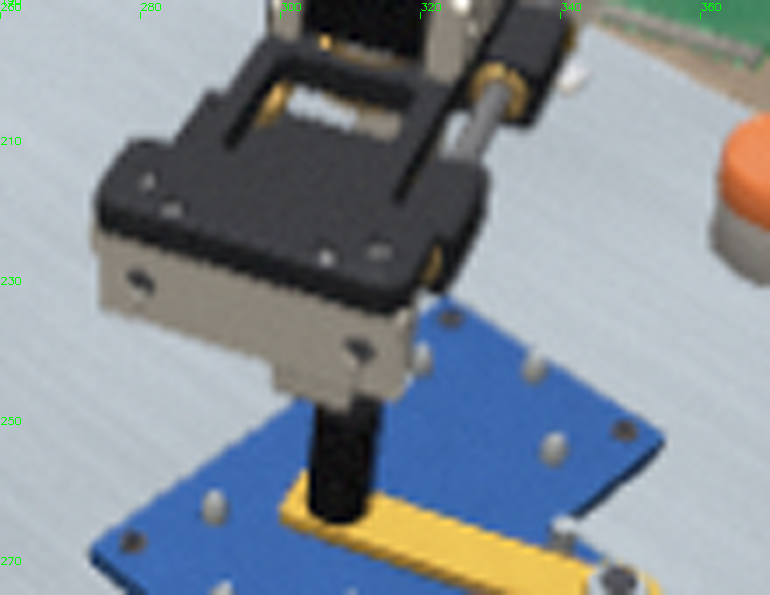

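move_arm:
  increments:
    - [[-1,-4,0],0]
    - [[0,0,0],0]
    - [[0,0,-15],0]
    - [[0,0,-15],0]
    - [[0,0,-14],0]
    - [[0,0,-12],0]
    - [[0,0,0],0]
    - [[0,0,0],0]

```text
clock: 9.4
tool_pos: [0.531, -0.0508, 0.0483]
orientation: [-179.5, -0.2, -68.2]
force: [1.3, -0.3, -0.1]
opening: 0.0358
```

```bash
python3 -c "
from h import *
s=snap('scene','s8');crop(s,'c16',260,190,110,85,7)
"
```

```text
(no output)
```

View pics/c16.png

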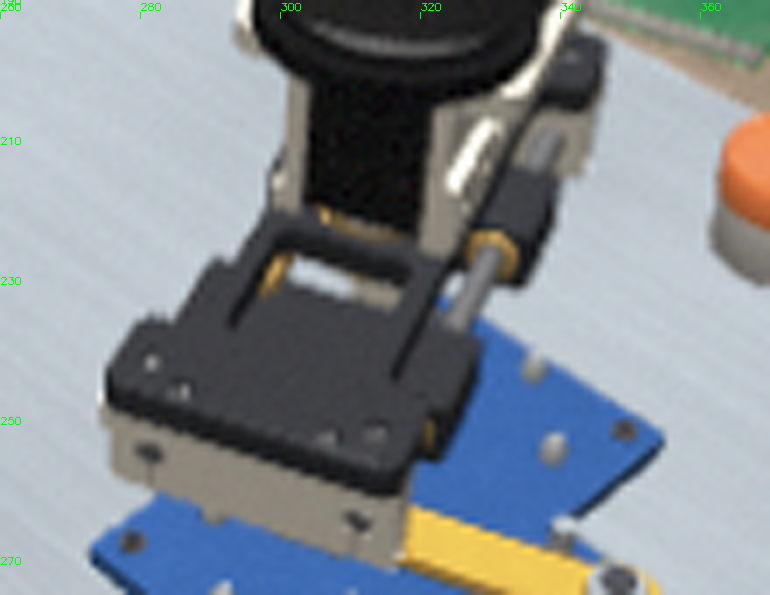

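```bash
python3 -c "
import numpy as np
a=0.37+0.135*np.arange(12)
p=np.c_[-np.sin(a),np.cos(a)]*85+[559.5,-128]
print(np.c_[a[1:],np.diff(p,axis=0),p[1:]].round(2))"
```

```text
[[ 5.0000e-01 -1.0390e+01 -4.8600e+00  5.1838e+02 -5.3610e+01]
 [ 6.4000e-01 -9.6400e+00 -6.2100e+00  5.0874e+02 -5.9820e+01]
 [ 7.8000e-01 -8.7100e+00 -7.4500e+00  5.0002e+02 -6.7270e+01]
 [ 9.1000e-01 -7.6300e+00 -8.5600e+00  4.9239e+02 -7.5830e+01]
 [ 1.0400e+00 -6.4100e+00 -9.5100e+00  4.8598e+02 -8.5340e+01]
 [ 1.1800e+00 -5.0700e+00 -1.0280e+01  4.8091e+02 -9.5620e+01]
 [ 1.3200e+00 -3.6400e+00 -1.0870e+01  4.7727e+02 -1.0649e+02]
 [ 1.4500e+00 -2.1500e+00 -1.1260e+01  4.7512e+02 -1.1776e+02]
 [ 1.5800e+00 -6.1000e-01 -1.1450e+01  4.7451e+02 -1.2921e+02]
 [ 1.7200e+00  9.4000e-01 -1.1430e+01  4.7544e+02 -1.4064e+02]
 [ 1.8600e+00  2.4700e+00 -1.1200e+01  4.7791e+02 -1.5183e+02]]
```

move_arm:
  increments:
    - [[-11.5,-4,0],0.135]
    - [[-9.6,-6.2,0],0.135]
    - [[-8.7,-7.5,0],0.135]
    - [[-7.6,-8.6,0],0.135]
    - [[-6.4,-9.5,0],0.135]
    - [[0,0,0],0]
    - [[0,0,0],0]
    - [[0,0,0],0]

```text
clock: 10.25
tool_pos: [0.4913, -0.0857, 0.0539]
orientation: [-179.0, -0.7, -28.4]
force: [1.1, -0.0, 0.1]
opening: 0.0362
```

```bash
python3 -c "
from h import *
s=snap('scene','s9');crop(s,'c17',260,190,110,100,7)
"
```

```text
(no output)
```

View pics/c17.png

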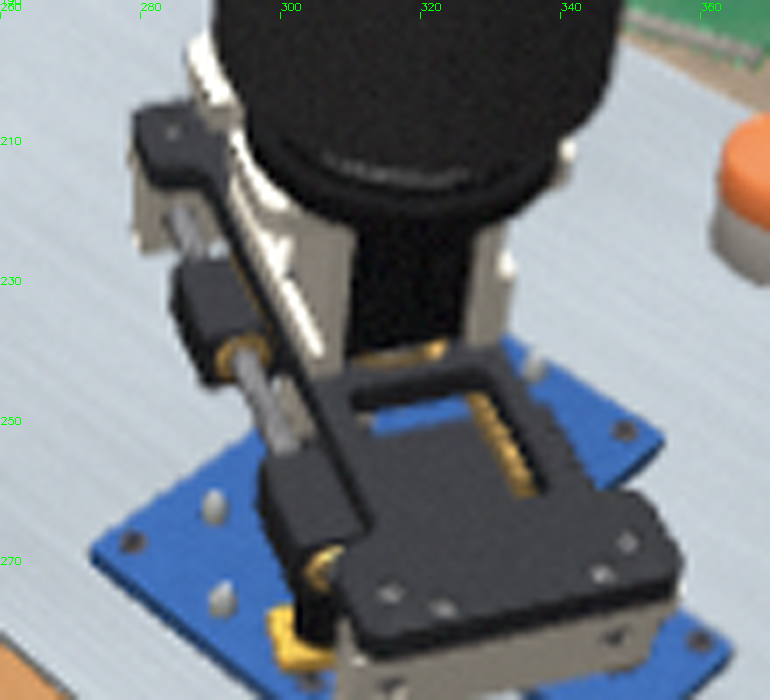

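move_arm:
  increments:
    - [[-8,-7,-4],0.135]
    - [[-5,-10.3,0],0.135]
    - [[-3.6,-10.9,0],0.135]
    - [[-2,-11.3,0],0.135]
    - [[-0.6,-11.5,0],0.135]
    - [[1,-11.5,0],0.1]
    - [[0,0,0],0]
    - [[0,0,0],0]

```text
clock: 11.1
tool_pos: [0.477, -0.1466, 0.0503]
orientation: [-178.9, -0.9, 17.0]
force: [1.0, -0.1, 0.6]
opening: 0.036
```

```bash
python3 -c "
from h import *
s=snap('top','t10');crop(s,'c18',310,165,90,85,7)
"
```

```text
(no output)
```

View pics/c18.png

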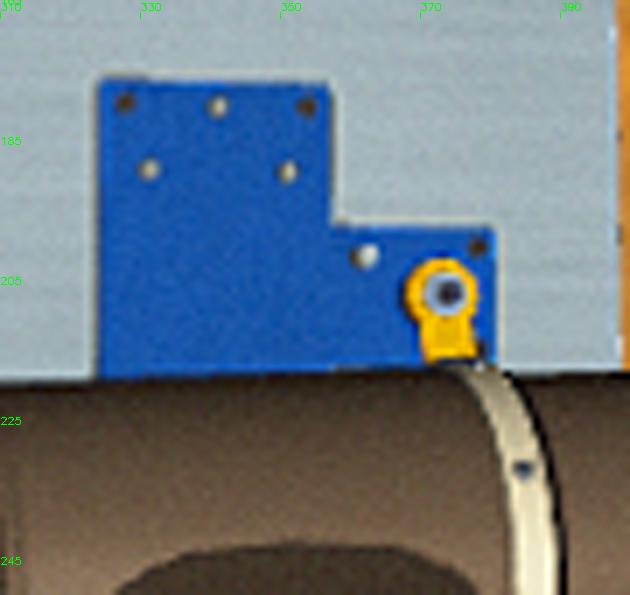

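move_arm:
  increments:
    - [[0,0,20],0]
    - [[0,0,30],0]
    - [[0,0,30],0]
    - [[0,0,30],0]
    - [[0,0,0],0.1]
    - [[0,0,0],0.14]
    - [[0,0,0],0.14]
    - [[0,0,0],0.14]
  jaw: 0.6

```text
clock: 11.95
tool_pos: [0.4764, -0.1421, 0.1653]
orientation: [-179.0, -0.8, 46.7]
force: [0.2, -0.3, 0.1]
opening: 0.0704
```

```bash
python3 -c "
from h import *
s=load('t10');crop(s,'c19',225,180,90,80,8)
s=snap('scene','s10');crop(s,'c20',190,190,110,80,7);print(ctrl.get_obs()['joint_pos'])
"
```

```text
[  5.02199226   7.05669391 -25.33293232  -1.52720921 -57.6900706
 133.03821556]
```

View pics/c19.png

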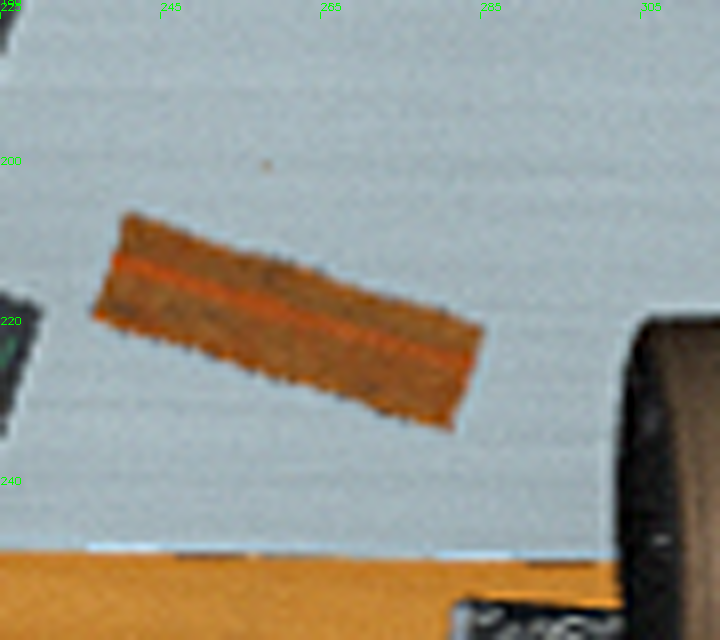

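View pics/c20.png

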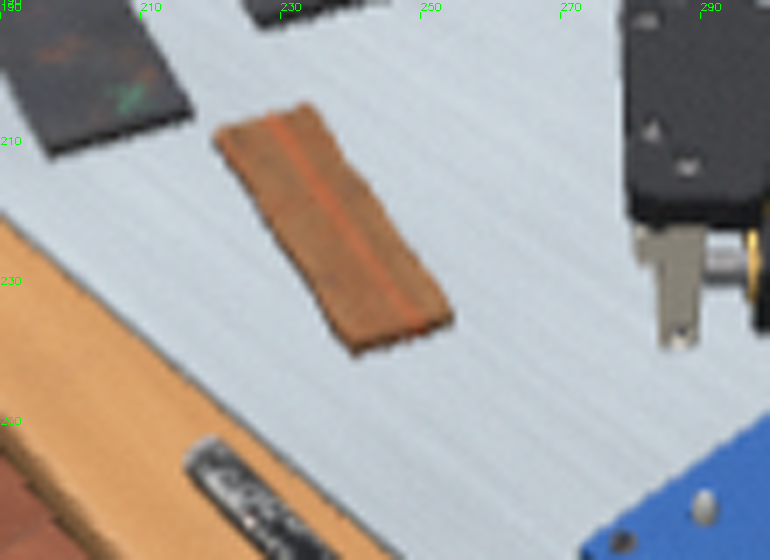

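View pics/s10.png

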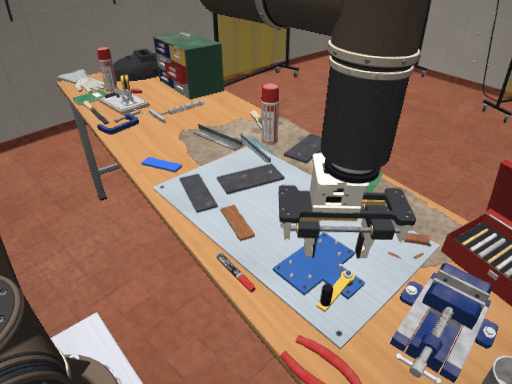

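```bash
python3 -c "
from h import *
s=load('t10')
p=(np.array([(127,211),(484,325),(452,432),(92,318)],float)+.5)/8-.5+[225,180]
w=px2w(s,p,.016);c=w.mean(0);print(w[:,:2],c)
v=(w[0]+w[3]-w[1]-w[2])/2;print(np.linalg.norm(v),np.degrees(np.arctan2(v[1],v[0])))
s=load('s10');p=(np.array([(215,135),(310,103),(453,315),(352,340)],float)+.5)/7-.5+[190,190]
w=px2w(s,p,.016);c=w.mean(0);print(w[:,:2],c)
v=(w[0]+w[1]-w[3]-w[2])/2;print(np.linalg.norm(v),np.degrees(np.arctan2(v[1],v[0])))
"
```

```text
[[0.555307   0.22940003]
 [0.51951343 0.10758899]
 [0.48318996 0.11776506]
 [0.51878379 0.24024002]] [0.51919855 0.17374853 0.016     ]
0.12725153353460825 73.71011785900848
[[0.51633416 0.23753485]
 [0.55418895 0.22918158]
 [0.51657328 0.10589298]
 [0.48367317 0.11913973]] [0.51769239 0.17293728 0.016     ]
0.12584695903961252 73.78665467211036
```

move_arm:
  increments:
    - [[5.3,40,0],0.06]
    - [[5.3,40,0],0.06]
    - [[5.3,40,0],0.06]
    - [[5.3,40,0],0.06]
    - [[5.3,40,0],0.06]
    - [[5.3,40,0],0.06]
    - [[5.3,40,0],0.06]
    - [[5,35,0],0.05]

```text
clock: 12.8
tool_pos: [0.5165, 0.1845, 0.1657]
orientation: [-179.1, -0.8, 72.6]
force: [0.3, 0.0, -0.1]
opening: 0.0699
```

move_arm:
  increments:
    - [[0,0,-15],0]
    - [[0,0,-20],0]
    - [[0,0,-25],0]
    - [[0,0,-25],0]
    - [[0,0,-10],0]
    - [[0,0,0],0]
    - [[0,0,0],0]
    - [[0,0,0],0]

```text
clock: 13.6
tool_pos: [0.5166, 0.1943, 0.0694]
orientation: [-179.2, -1.0, 71.4]
force: [1.2, -0.2, 0.7]
opening: 0.0701
```

move_arm:
  increments:
    - [[2,-10,0],0.04]
    - [[0,-11,0],0]
    - [[0,0,-15],0]
    - [[0,0,-15],0]
    - [[0,0,-10],0]
    - [[0,0,0],0]
    - [[0,0,0],0]
    - [[0,0,0],0]

```text
clock: 14.4
tool_pos: [0.5227, 0.1732, 0.0358]
orientation: [-179.7, -1.5, 73.3]
force: [-0.4, -0.5, 0.2]
opening: 0.07
```

```bash
python3 -c "
from h import *
s=snap('scene','s11');crop(s,'c21',190,170,110,85,7)
"
```

```text
(no output)
```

View pics/c21.png

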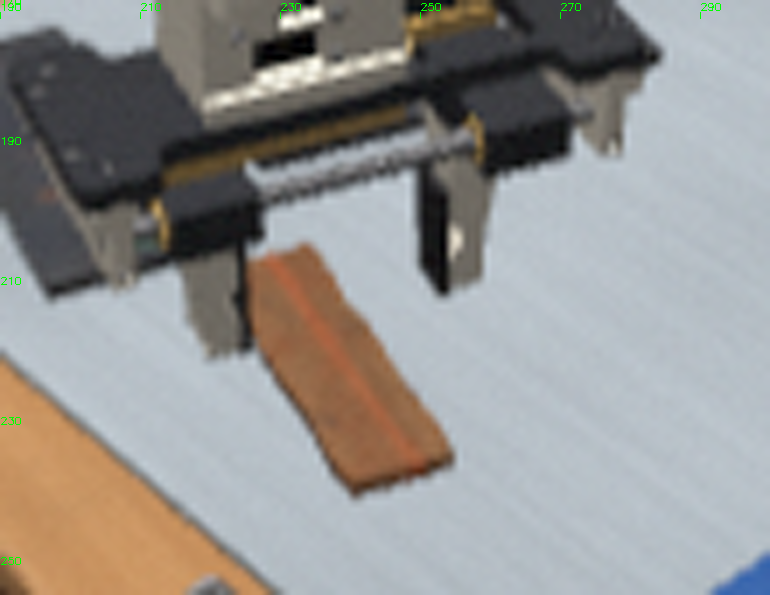

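```bash
python3 -c "
from h import *
s=load('s11'); t=np.array([.5227,.1732,.0358]);a=np.radians(163.3);y=np.array([np.cos(a),np.sin(a),0]);x=np.array([-y[1],y[0],0])
for h in (.05,.06,.066):
  for sg in (-1,1):
    print(h,sg,[w2px(s,t+[0,0,h]+y*sg*.09+x*k).round(0).tolist() for k in (-.039,.039)])
"
```

```text
0.05 -1 [[[264.0, 180.0]], [[279.0, 196.0]]]
0.05 1 [[[195.0, 198.0]], [[206.0, 217.0]]]
0.06 -1 [[[264.0, 176.0]], [[279.0, 193.0]]]
0.06 1 [[[195.0, 194.0]], [[205.0, 213.0]]]
0.066 -1 [[[264.0, 174.0]], [[279.0, 191.0]]]
0.066 1 [[[195.0, 192.0]], [[205.0, 211.0]]]
```

move_arm:
  increments:
    - [[-4,0,-9],0]
    - [[0,0,-9],0]
    - [[0,0,-8],0]
    - [[0,0,0],0]
    - [[0,0,0],0]
    - [[0,0,0],0]
    - [[0,0,0],0]
    - [[0,0,0],0]

```text
clock: 15.25
tool_pos: [0.519, 0.174, 0.0088]
orientation: [-179.8, -1.6, 73.4]
force: [0.6, 0.4, 0.4]
opening: 0.0702
```

move_arm:
  increments:
    - [[0,0,1.5],0]
    - [[0,0,0],0]
    - [[0,0,0],0]
    - [[0,0,0],0]
    - [[0,0,0],0]
    - [[0,0,0],0]
    - [[0,0,0],0]
    - [[0,0,0],0]
  jaw: -1

```text
clock: 16.05
tool_pos: [0.5191, 0.174, 0.0105]
orientation: [-179.8, -1.6, 73.4]
force: [-0.2, 0.9, 0.1]
opening: 0.0387
```

move_arm:
  increments:
    - [[0,0,10],0]
    - [[0,0,15],0]
    - [[0,0,20],0]
    - [[0,0,20],0]
    - [[0,0,0],0]
    - [[0,0,0],0]
    - [[0,0,0],0]
    - [[0,0,0],0]

```text
clock: 16.85
tool_pos: [0.516, 0.1722, 0.0771]
orientation: [-179.5, -1.4, 73.3]
force: [-0.5, -0.4, -2.9]
opening: 0.0388
```

```bash
python3 -c "
from h import *
o=ctrl.get_obs();print(o['joint_pos'],o['moment'])
s=snap('scene','s12');crop(s,'c22',190,150,110,85,7)
"
```

```text
[ 38.21996466  16.53351694 -26.5289485   -1.6300047  -46.08089018
 126.19877039] [-0.22840326 -0.117822   -0.07066967]
```

View pics/c22.png

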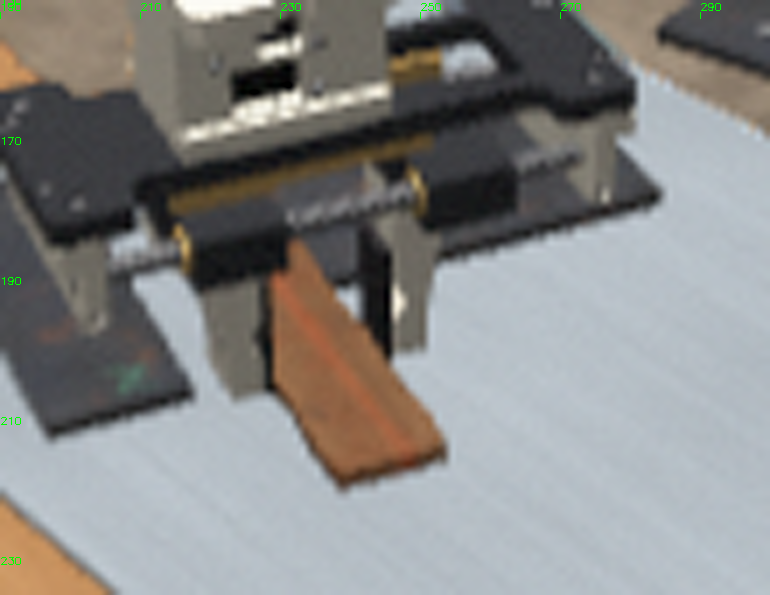

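move_arm:
  increments:
    - [[0,0,20],0]
    - [[0,0,20],0]
    - [[4,-20,0],-0.128]
    - [[4,-20,0],-0.128]
    - [[4,-20,0],-0.128]
    - [[4,-20,0],-0.128]
    - [[4,-20,0],-0.128]
    - [[4,-20,0],-0.128]

```text
clock: 17.7
tool_pos: [0.5375, 0.0488, 0.1123]
orientation: [-179.2, -0.8, 27.9]
force: [-0.1, -0.4, -2.6]
opening: 0.0387
```

move_arm:
  increments:
    - [[4,-20,0],-0.128]
    - [[4,-20,0],-0.128]
    - [[4,-20,0],-0.128]
    - [[4,-20,0],-0.128]
    - [[3,-15,0],0]
    - [[0,0,0],0]
    - [[0,0,0],0]
    - [[0,0,0],0]

```text
clock: 18.5
tool_pos: [0.5538, -0.0527, 0.1061]
orientation: [-179.3, -0.2, -3.1]
force: [-0.7, 0.9, -2.0]
opening: 0.0388
```

```bash
python3 -c "
from h import *
o=ctrl.get_obs();print(o['tool_pos'],o['orientation'],o['joint_pos'])
s=snap('scene','s13');crop(s,'c23',255,170,115,120,6)
s=snap('top','t13');crop(s,'c24',310,150,90,100,7)
"
```

```text
[ 0.55377623 -0.05272272  0.10612058] [-179.32733014   -0.21984683   -3.14418026] [ 14.31244628  15.65485661 -23.38637809  -0.74561483 -50.54962941
  73.01638319]
```

View pics/c23.png

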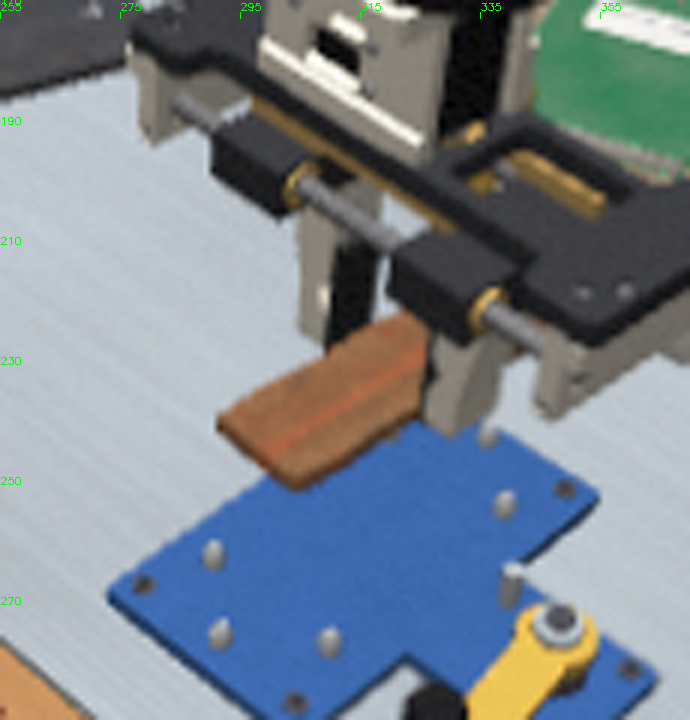

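View pics/c24.png

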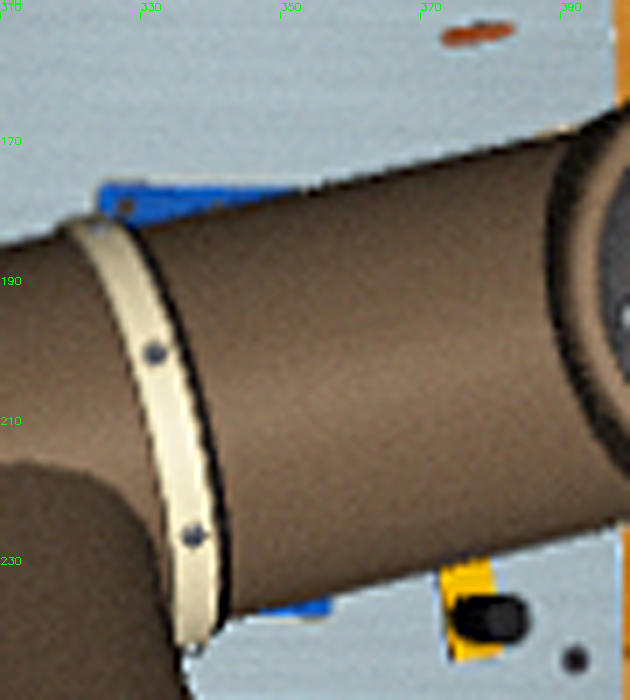

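move_arm:
  increments:
    - [[5,9.5,0],0.057]
    - [[0,0,0],0]
    - [[0,0,-15],0]
    - [[0,0,-15],0]
    - [[0,0,-15],0]
    - [[0,0,-5],0]
    - [[0,0,0],0]
    - [[0,0,0],0]

```text
clock: 19.4
tool_pos: [0.5592, -0.0397, 0.0566]
orientation: [-179.3, -0.4, 0.3]
force: [0.4, -0.6, -2.4]
opening: 0.0391
```

move_arm:
  increments:
    - [[0,-3.5,0],0]
    - [[0,0,0],0]
    - [[0,0,-10],0]
    - [[0,0,-10],0]
    - [[0,0,0],0]
    - [[0,0,0],0]
    - [[0,0,0],0]
    - [[0,0,0],0]

```text
clock: 20.2
tool_pos: [0.5602, -0.0435, 0.0366]
orientation: [-179.3, -0.5, 0.3]
force: [0.4, -0.4, -2.4]
opening: 0.0389
```

```bash
python3 -c "
from h import *
s=snap('scene','s14');crop(s,'c25',260,205,110,100,7)
"
```

```text
(no output)
```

View pics/c25.png

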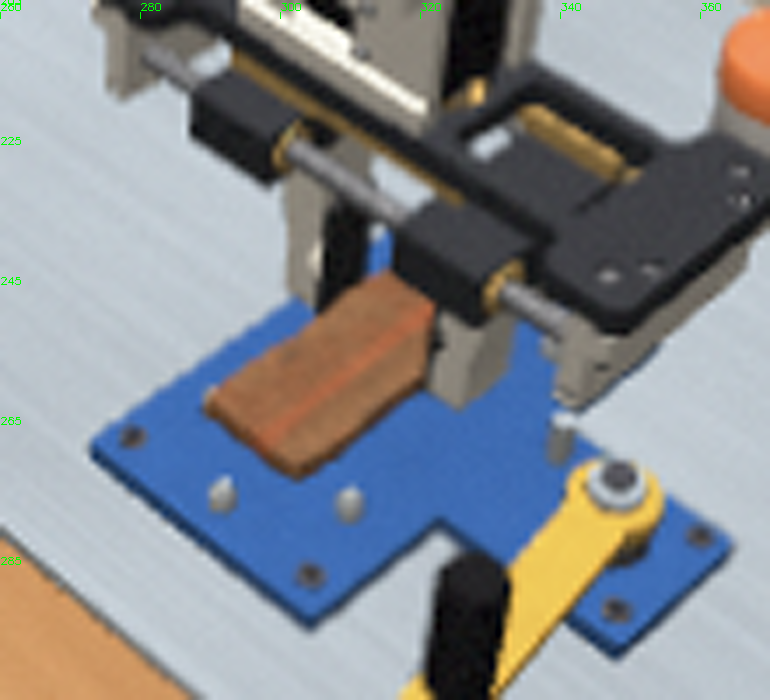

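```bash
python3 -c "
from h import *
s=load('s14')
p=(np.array([(208,402),(298,466)],float)+.5)/7-.5+[260,205]
w=px2w(s,p,.0421);print(w,w.mean(0))"
```

```text
[[ 0.49579876 -0.02718518  0.0421    ]
 [ 0.49688959 -0.06214097  0.0421    ]] [ 0.49634417 -0.04466308  0.0421    ]
```

move_arm:
  increments:
    - [[-1.5,0.5,0],0]
    - [[0,0,-5],0]
    - [[0,0,-5],0]
    - [[0,0,-4],0]
    - [[0,0,0],0]
    - [[0,0,0],0]
    - [[0,0,0],0]
    - [[0,0,0],0]

```text
clock: 21.05
tool_pos: [0.5588, -0.0428, 0.0217]
orientation: [-179.3, -0.6, 0.3]
force: [-0.7, -0.7, -2.1]
opening: 0.0386
```

move_arm:
  increments:
    - [[0,0,-1],0]
    - [[0,0,0],0]
    - [[0,0,0],0]
    - [[0,0,0],0]
    - [[0,0,0],0]
    - [[0,0,0],0]
    - [[0,0,0],0]
    - [[0,0,0],0]

```text
clock: 21.85
tool_pos: [0.559, -0.0428, 0.0213]
orientation: [-179.3, -0.6, 0.3]
force: [-0.2, -0.6, -1.0]
opening: 0.0389
```

move_arm:
  increments:
    - [[0,0,0],0]
    - [[0,0,0],0]
    - [[0,0,0],0]
    - [[0,0,0],0]
    - [[0,0,0],0]
    - [[0,0,5],0]
    - [[0,0,15],0]
    - [[0,0,30],0]
  jaw: 0.4

```text
clock: 22.65
tool_pos: [0.5574, -0.0432, 0.07]
orientation: [-179.3, -0.3, 0.3]
force: [0.6, -0.1, 0.0]
opening: 0.0614
```

```bash
python3 -c "
from h import *
s=snap('scene','s15');crop(s,'c26',260,205,110,100,7)
"
```

```text
(no output)
```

View pics/c26.png

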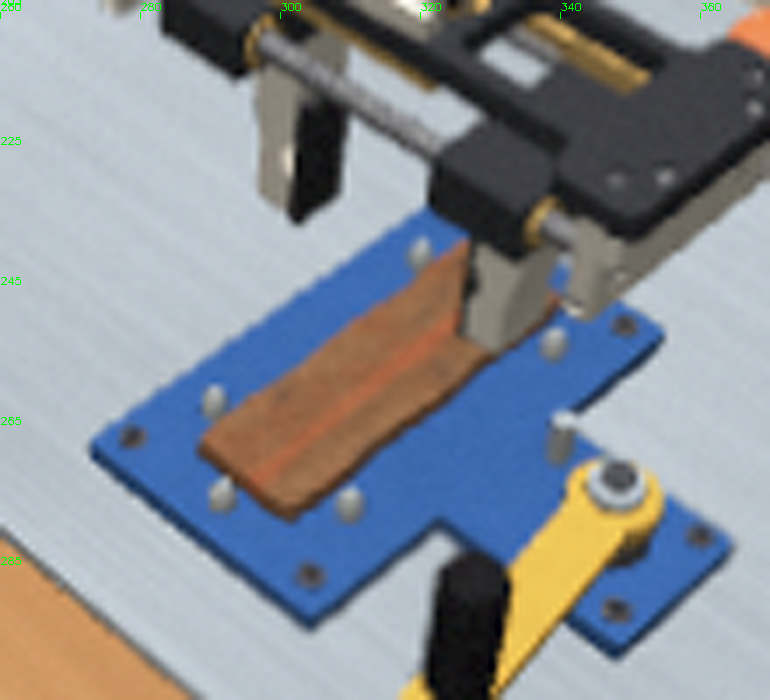

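The bar is seated between all six dowels. Next I'll locate the knob so I can swing the keeper back.

move_arm:
  increments:
    - [[0,0,30],0]
    - [[0,0,30],0]
    - [[0,0,25],0]
    - [[0,0,0],0]
    - [[0,0,0],0]
    - [[0,0,0],0]
    - [[0,0,0],0]
    - [[0,0,0],0]
  jaw: -0.18

```text
clock: 23.5
tool_pos: [0.5607, -0.043, 0.1669]
orientation: [-179.3, -1.0, 0.4]
force: [-0.3, 0.5, -1.2]
opening: 0.0358
```

```bash
python3 -c "
from h import *
s=load('t13');p=(np.array([(508,620)],float)+.5)/7-.5+[310,150];print(px2w(s,p,.08))
s=load('s15');p=(np.array([(477,572)],float)+.5)/7-.5+[260,205];w=px2w(s,p,.08);print(w)
d=w[0]-[.559,-.128,.08];print(np.arctan2(-d[0],d[1]),np.linalg.norm(d))"
```

```text
[[ 0.47577771 -0.14046334  0.08      ]]
[[ 0.47685496 -0.13958062  0.08      ]]
1.7108511152505081 0.08295733120088578
```

move_arm:
  increments:
    - [[-21,-24,0],0.05]
    - [[-21,-24,0],0.05]
    - [[-21,-24,0],0.033]
    - [[-21,-22,0],0]
    - [[0,0,0],0]
    - [[0,0,0],0]
    - [[0,0,0],0]
    - [[0,0,0],0]

```text
clock: 24.3
tool_pos: [0.4721, -0.1391, 0.1616]
orientation: [-179.3, -0.5, 8.4]
force: [-0.6, 0.3, -0.8]
opening: 0.0359
```

move_arm:
  increments:
    - [[4,-1,0],0]
    - [[0,0,-20],0]
    - [[0,0,-20],0]
    - [[0,0,-15],0]
    - [[0,0,0],0]
    - [[0,0,0],0]
    - [[0,0,0],0]
    - [[0,0,0],0]

```text
clock: 25.1
tool_pos: [0.482, -0.1378, 0.1064]
orientation: [-179.3, -0.6, 8.7]
force: [-0.2, -0.4, 0.6]
opening: 0.036
```

```bash
python3 -c "
from h import *
s=snap('scene','s16');crop(s,'c27',260,205,120,115,6)
"
```

```text
(no output)
```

View pics/c27.png

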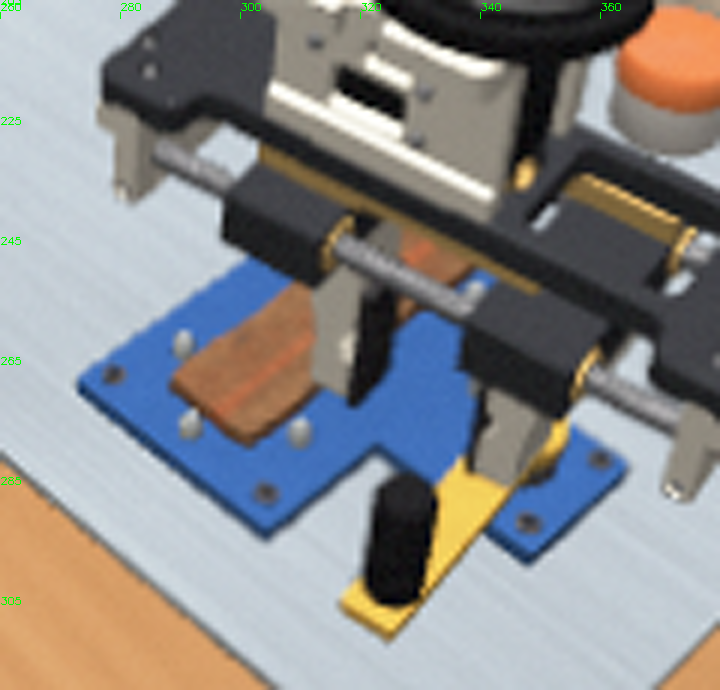

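move_arm:
  increments:
    - [[-7,-2,0],0]
    - [[0,0,0],0]
    - [[0,0,-15],0]
    - [[0,0,-15],0]
    - [[0,0,-15],0]
    - [[0,0,-8],0]
    - [[0,0,0],0]
    - [[0,0,0],0]

```text
clock: 25.95
tool_pos: [0.4757, -0.1405, 0.0555]
orientation: [-179.4, -1.0, 8.7]
force: [0.6, 0.8, 0.2]
opening: 0.0358
```

move_arm:
  increments:
    - [[-0.8,11.4,-4],-0.135]
    - [[0.7,11.4,0],-0.135]
    - [[2.3,11.2,0],-0.135]
    - [[3.7,10.8,0],-0.135]
    - [[5.2,10.2,0],-0.135]
    - [[6.5,9.5,0],-0.135]
    - [[0,0,0],0]
    - [[0,0,0],0]

```text
clock: 26.75
tool_pos: [0.4954, -0.0747, 0.0567]
orientation: [-179.3, -1.3, -39.3]
force: [0.4, -0.0, -0.2]
opening: 0.0359
```

```bash
python3 -c "
from h import *
t=ctrl.get_obs()['tool_pos'];d=t[:2]-[.5593,-.128];print(np.arctan2(-d[0],d[1]),np.linalg.norm(d))
s=snap('scene','s17');crop(s,'c28',260,205,120,115,6)
"
```

```text
0.8756557365089502 0.0832351527646612
```

View pics/c28.png

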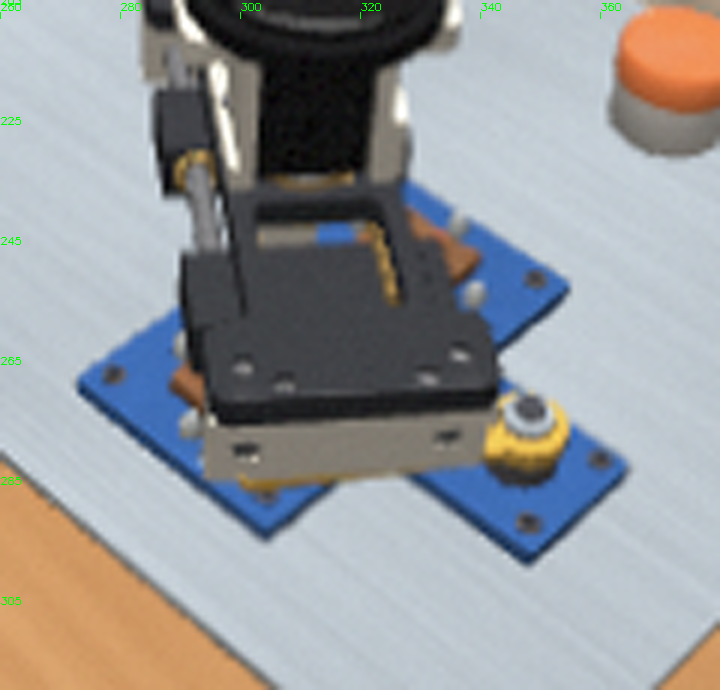

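move_arm:
  increments:
    - [[6.9,9.3,-5],-0.135]
    - [[9,7.1,0],-0.135]
    - [[9.8,5.9,0],-0.135]
    - [[10.5,4.5,0],-0.135]
    - [[11,3,0],-0.135]
    - [[5,0.7,0],-0.1]
    - [[0,0,0],0]
    - [[0,0,0],0]

```text
clock: 27.6
tool_pos: [0.5446, -0.0479, 0.0521]
orientation: [-179.5, -1.3, -84.2]
force: [0.2, -0.5, -0.5]
opening: 0.036
```

```bash
python3 -c "
from h import *
t=ctrl.get_obs()['tool_pos'];d=t[:2]-[.5593,-.128];print(np.arctan2(-d[0],d[1]),np.linalg.norm(d))
s=snap('scene','s18');crop(s,'c29',260,185,120,115,6)
"
```

```text
0.18152683715113044 0.08140854469966727
```

View pics/c29.png

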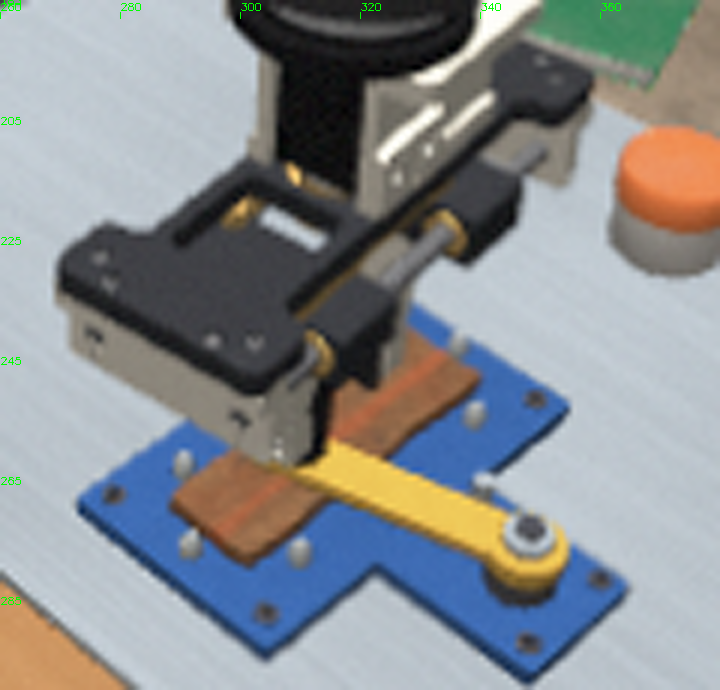

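move_arm:
  increments:
    - [[4,1.5,0],-0.05]
    - [[4,1,0],-0.05]
    - [[4,0.5,0],0]
    - [[3,0,0],0]
    - [[3,0,0],0]
    - [[3,0,0],0]
    - [[2,0,0],0]
    - [[0,0,0],0]

```text
clock: 28.45
tool_pos: [0.566, -0.0462, 0.0525]
orientation: [-179.6, -1.3, -89.2]
force: [-0.8, 0.8, -0.6]
opening: 0.036
```

move_arm:
  increments:
    - [[2,0,0],0]
    - [[2,0,0],0]
    - [[2,0,0],0]
    - [[0,0,0],0]
    - [[0,0,0],0]
    - [[0,0,0],0]
    - [[0,0,0],0]
    - [[0,0,0],0]

```text
clock: 29.25
tool_pos: [0.5682, -0.0467, 0.0516]
orientation: [179.9, -1.3, -89.2]
force: [-1.4, 1.1, 1.6]
opening: 0.0361
```

```bash
python3 -c "
from h import *
print(ctrl.get_obs()['force'])
s=snap('scene','s19');crop(s,'c30',260,185,120,115,6)
"
```

```text
[-1.38052683  1.14833905  1.64621664]
```

View pics/c30.png

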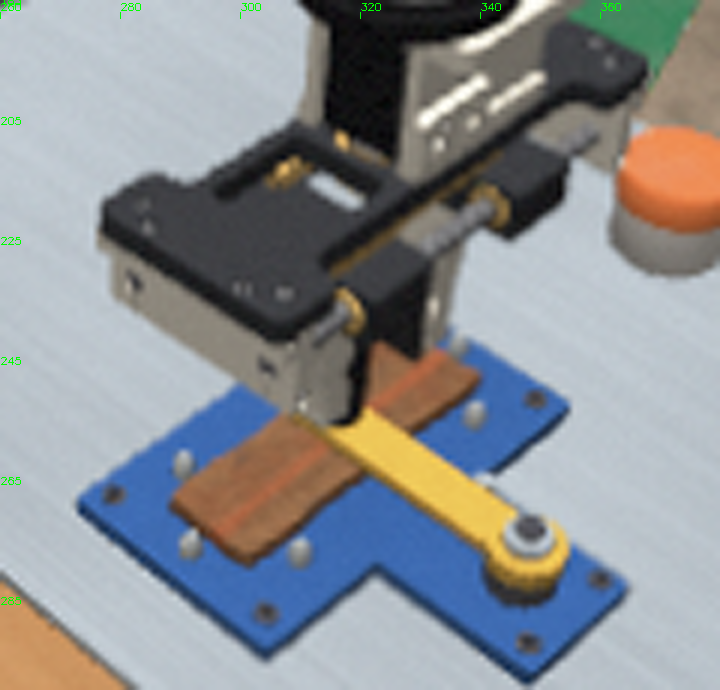

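move_arm:
  increments:
    - [[3,0,0],0]
    - [[3,0,0],0]
    - [[3,0,0],0]
    - [[3,0,0],0]
    - [[0,0,0],0]
    - [[0,0,0],0]
    - [[0,0,0],0]
    - [[0,0,0],0]

```text
clock: 30.1
tool_pos: [0.5677, -0.0479, 0.0494]
orientation: [178.6, -1.4, -89.4]
force: [-2.6, 0.8, 0.7]
opening: 0.0358
```

It has stalled at the stop: x won't increase past 0.568 and the force is building. I'll centre the cage, lift off and check.

move_arm:
  increments:
    - [[-7,0,0],0]
    - [[0,0,0],0]
    - [[0,0,15],0]
    - [[0,0,25],0]
    - [[0,0,40],0]
    - [[0,0,40],0]
    - [[0,0,20],0]
    - [[0,0,0],0]

```text
clock: 30.9
tool_pos: [0.5616, -0.0482, 0.1954]
orientation: [178.9, -1.4, -89.3]
force: [0.8, 0.6, -0.3]
opening: 0.0362
```

move_arm:
  increments:
    - [[0,40,0],0]
    - [[0,45,0],0]
    - [[0,45,0],0]
    - [[0,45,0],0]
    - [[0,45,0],0]
    - [[0,40,0],0]
    - [[0,0,0],0]
    - [[0,0,0],0]

```text
clock: 31.7
tool_pos: [0.5603, 0.2212, 0.1922]
orientation: [179.1, -1.4, -89.5]
force: [0.4, 0.4, -1.1]
opening: 0.0362
```

```bash
python3 -c "
from h import *
s=snap('scene','s20');crop(s,'c31',260,215,120,95,6)
s=snap('top','t20');crop(s,'c32',310,165,90,85,7)
"
```

```text
(no output)
```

View pics/c31.png

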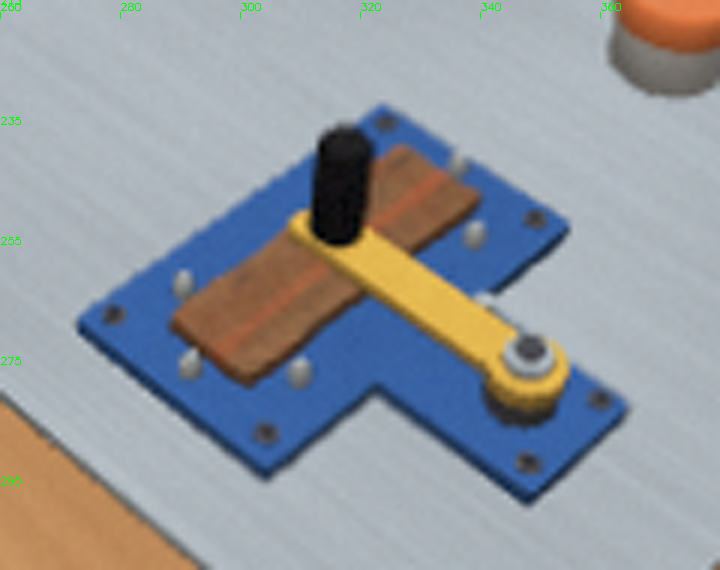

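View pics/c32.png

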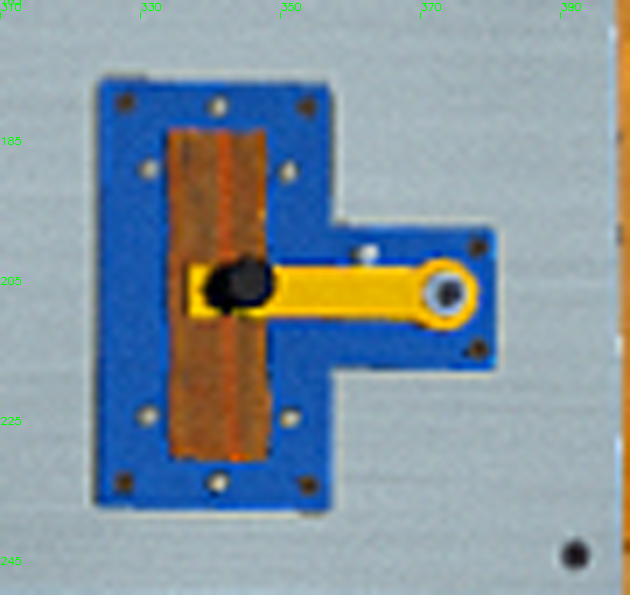

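View pics/t20.png

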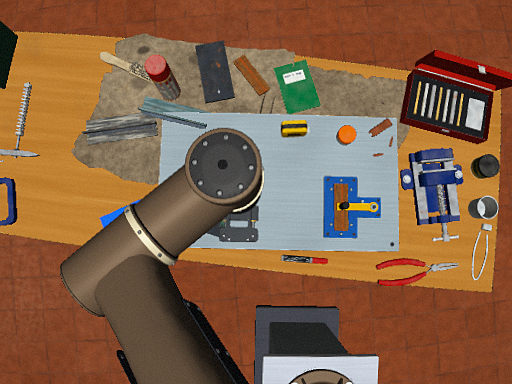

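View pics/s20.png

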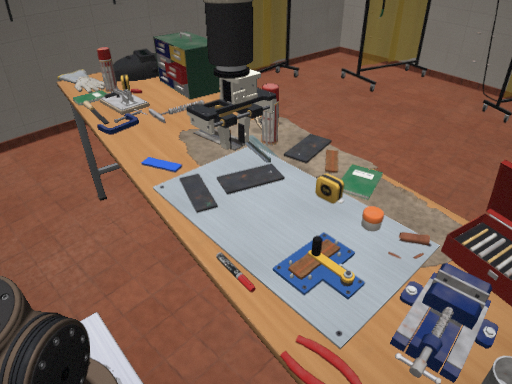

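The bar is centred between the dowels, at (218,295) in the top crop against (219,294) for the dowel centre. The keeper lies straight across it at its stop, and the plates and bystanders are at their original pixels. Handing in.

```bash
python3 -c "
from h import *
o=ctrl.get_obs();print(o['force'],abs(o['qvel']).max()); print(ctrl.close_job())"
```

```text
[0.31555418 0.2210024  0.23238174] 1.0617345463065035
the job is handed in; nothing more can be done
None
```

The job is handed in at about 32 s of the 72 s allowed, and every step went through. No verdict was reported, so the results below are from my own checks.

- **Pushing out:** I pushed the bar out endwise by about 145 mm with closed fingers. Its centre ended about 172 mm from the grey plate's centre (148 mm needed), and neither plate visibly shifted.
- **Placing:** I swung the keeper open to about 1.7 rad, gripped the bar across its width (fingers stopped at 39 mm) and laid it flat in the nest.
- **Closing the keeper:** I swung the arm back until it stalled at its stop with about 2.6 N, then lifted the gripper clear.
- **Last pictures:** The bar lies flat between the six dowels, within about 1 mm of centre. The keeper is straight across it at about 0 rad. The plates, marker, tape measure and pot are where they started, and the robot touches nothing.

**Disagreements:** The two cameras differed by 1–2 mm, and by up to 4 mm for the bar's starting position; neither affected the fit. The tool picked up a tilt of about 1.5° along the way, which had no visible effect. A last joint speed of about 1 degree/s was still showing when I handed in.

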